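# Seat the matching thread comb in a lead screw

## Task

Find out which steel thread comb fits the lead screw in the checking stand: pick up the comb whose tooth spacing matches the thread, lay it flat on the stand's rest near the middle of the screw and feel its teeth gently into the thread until its toothed edge lies flat against the crests along its whole length. Leave it seated there and let go; never force it, and leave the other comb and the things around undisturbed.

Things in the scene. Friction and masses are not known exactly. Their poses are not given: they have to be found in the camera images.
- comb_coarse: steel thread comb, flat plate 76 (y) x 54 (x = -22 to +32) x 6 mm, with 6 flat-tipped teeth, pitch 12 mm, on its +x edge at y = +-6, +-18, +-30 mm, tips at x = 37.5. Grip post 20x20 mm upright at the origin, top 47 mm above the underside. 0.16 kg, loose, flat on the worktop, teeth away from the robot (+-0.35 rad); the combs may have swapped places. Origin: underside, below the post; z up
- comb_fine: steel thread comb, flat plate 76 (y) x 54 (x = -22 to +32) x 6 mm, with 8 flat-tipped teeth, pitch 8 mm, on its +x edge at y = +-4, +-12, +-20, +-28 mm, tips at x = 37.5. Grip post 20x20 mm upright at the origin, top 47 mm above the underside. 0.16 kg, loose, flat on the worktop, teeth away from the robot (+-0.35 rad); the combs may have swapped places. Origin: underside, below the post; z up
- comb_coarse_left (a point): point of comb_coarse at (32, 34, 0) mm in its frame: on its underside at the left end of the teeth's root line (the straight edge between the teeth). The teeth are 6.2 mm wide at the root, 5.6 mm at the tip, 5.5 mm long
- comb_coarse_right (a point): the same at the right end: (32, -34, 0) mm in the comb's frame
- stand: thread checking stand, fixed: aluminium base 150 (x) x 200 (y) x 10 mm, yaw up to 0.25 rad. Dark steel rest x = -75 to 25, y = +-60 mm, flat top at z = 29. Behind it a level steel lead screw along y: axis x = 45, z = 32 mm, 32 mm over the crests, pitch 12 mm, in two end blocks at y = +-83 (22 mm wide, 55 mm high). Origin: centre of the underside, x away from the robot, y left, z up
- screw: the lead screw as held in the stand: origin on its axis midway between the end blocks, (45, 0, 32) mm of the stand, axes as the stand's; this pose does not tell where its grooves lie. Sliding or pushing the comb against it with more than 20 N marks the thread; 3 to 10 N are enough to feel and to seat
- rest_top (a point): point (-25, 0, 29) mm of the stand: middle of the rest's flat top. A comb laid here slides along the stand's +x into the screw at the height of its axis. Where the grooves lie along y is NOT measured: the screw is clamped at any lengthwise position, so it must be found by feel. With tooth tips on the crests the root line stops 5.5 mm short of home
- crest_line (a point): point (29, 0, 29) mm of the stand, on the crests that face the robot, at the middle of the screw. Home: the comb's root line lies on this line (x = 0 here, stand's axes). Thread from y = -52 to 52 mm at least; grooves 7.8 mm wide at the crests, 7.0 at the root, 6 deep: about +-0.4 mm play for the comb when home. The sideways force tells which flank a tooth leans on
- slide_box: card box of glass slides 57x83x31 mm near the front edge, a bystander; origin centre of underside
- tape_roll: roll of tape 74 mm across, 19 mm high, lying flat near the front edge, a bystander; origin centre of underside
- reagent_bottle: small white bottle 23 mm across, 70 mm high, standing at the right, a bystander; origin centre of underside
- marker: black marker pen 13x137x13 mm lying at the right, a bystander; origin centre of underside
Mind the look-alikes: they are no part of the job. Leave any brown look-alike of the comb_coarse alone.

How it is judged:
On the way, in this order (a step that is already met when the one before it is completed fails the run):
1. the comb with 6 teeth at 12 mm is lifted clear of the worktop (height (world z) of comb_coarse above 0.04 m), for 0.1 s.
2. its teeth are home in the thread, root line within 1.7 mm of the crests at both ends, flat on the rest, near the middle (x of comb_coarse_left in the frame of crest_line between -0.0017 and 0.003 m and x of comb_coarse_right in the frame of crest_line between -0.0017 and 0.003 m and z of comb_coarse_left in the frame of crest_line between -0.002 and 0.002 m and z of comb_coarse_right in the frame of crest_line between -0.002 and 0.002 m and y of comb_coarse in the frame of crest_line between -0.018 and 0.018 m and angle between comb_coarse's own z axis and vertical below 0.05 rad), for 0.3 s.
At the end, for the whole second after the job is handed in: comb_coarse rests, released and still, flat on the stand's rest (underside within 2 mm of its top, tilt under 0.05 rad) with the root line of its teeth no more than 1.7 mm short of the crest line at both ends, and its middle within 18 mm of the middle of the screw (all of step 2 and linear speed of comb_coarse below 0.01 m/s and contact force between the fingers and comb_coarse below 0.1 N); the robot touches nothing.
It fails at once if comb_coarse is forced against the screw with more than 20 N (contact force between comb_coarse and screw above 20 N).
It fails at once if the comb that does not fit is moved more than 30 mm (distance of comb_fine from where it was at the start of the episode above 0.03 m).
It fails at once if the slide box, tape roll, white bottle or marker is moved more than 30 mm (distance of any of slide_box, tape_roll, reagent_bottle, marker from where it was at the start of the episode above 0.03 m).
It also fails if it takes over 61 s, if anything falls off the work surface, if the arm or the gripper's body presses on something with over 40 N, if the wrist force passes 120 N, or if a joint passes its speed limit or range.

## Robot

A 7-joint arm with a two-finger parallel gripper is mounted at the origin on a cart in front of the work surface, level with it; the furniture and walls round the work are solid. World frame = base frame: x ahead of the robot, y to its left, z up, the work surface at z = 0. Lengths are in m, angles in rad, forces in N, time in s.
With the tool pointing down it reaches from about 0.4 to 0.875 m from the base axis. Payload 6.5 kg.
Tool frame: the origin (TCP) lies on the centre line of the jaws, within the pads' length; the fingertips stand ctrl.tip_reach ahead of it and the grasp point (between the pads) lies 6 mm ahead of it (ctrl.tip_reach is the distance from the TCP to the fingertips, in m); z points along the fingers, y is the line along which they close (so a half turn about z gives the same grasp; the last joint's range is limited). The gripper opens to 88 mm and grips with 3 to 60 N. Pads are 18 mm wide; open, the fingers measure 123 mm over their backs; the gripper's body (75 mm by 187 mm) begins 45 mm behind the grasp point.
Start: joints at [-1.223, 0.536, -0.004, 1.538, 0.003, 1.067, -0.071], TCP at [0.261, 0.595, 0.264] pointing down, gripper open.
Joint ranges: [-2.7, 2.7], [-0.37, 2.16], [-1.27, 1.26], [0.24, 2.4], [-1.31, 4.45], [0.19, 1.91], [-2.76, 2.76]. Speed limits (rad/s): [2.39, 2.39, 3.14, 3.14, 3.14, 3.14, 3.14].

## Interface

Orientations are given as [roll, pitch, yaw] about the fixed x, y, z axes, in that order (R = Rz(yaw) Ry(pitch) Rx(roll)).
In Python, from rig import ctrl gives the robot as it stands. The module is installed in compiled form; this text tells all that it offers.
- The arm moves only by the tool arm_command, never from a script. Its argument "targets" is a list of rows, each a list of 3 entries, a list of its own where there are three numbers: the opening, from 0 (shut) to 1 (fully open), then the shift along the tool's x, y, z in mm, then the turn about the tool's z in rad. In form: [[jaw, [dx, dy, dz], yaw], ...]. A call has 1 to 12 rows; each row shifts and turns the commanded pose from where the row before left it, along the tool's axes as they then stand; what a row does not reach is not made up. A row lasts 1/8 s, in which the tool goes at most 62.5 mm and 10.7 degrees, less where a joint would pass 70% of its speed; a pose out of reach is approached as far as the arm can. A call with a gripper value outside its range is refused whole. The fingers move at their own pace and stop on an object; "newtons" is the grip in N (left out, the last holds). Time passes only in rows, so rows that do not move let the fingers close. It gives the time, the measured TCP pose, the force, the opening and the grip force at its end, in the units of the state.
- ctrl.get_state(): the state, without advancing time (a new reading comes with each control period).
- ctrl.camera(name): name is "side" or "top"; returns a dict with "image" (384x512x3 uint8, red, green, blue), "fov_y" (degrees; the focal length in pixels is half the picture's height over the tangent of half this angle, whatever the lens; pixels are square), "cx", "cy" (the principal point, pixels), "rvec" (rotation vector, rad) and "tvec" (3), from world to camera coordinates, as OpenCV has them. Camera axes: x right, y down, z forward; pixel columns grow to the right and rows downward; lengths in m; the calibration is good to about 2 mm. A picture is of the moment at which its call begins. There is no depth.
- ctrl.job_done(): hands the job in; it is judged then, once.
Trained networks look in a picture, given as the dict that the camera call returned (one of the last four; its "shot" number tells which), for a name from the list of things; names that differ only in an ending like _2 or _b are one class to them, and where a whole thing is asked for, a point or a joint stands for the part that bears it (a point fixed in the world has none). Each returns a list of dicts, best first, with "confidence" (0 to 1); they miss things now and then, are a little off and sometimes report something else, mostly with a low value. They report only what shows in the picture. A call takes as long as a camera call. They do not tell look-alikes from the thing itself.
- ctrl.spot_in(picture, name): "extent" ([left, top, right, bottom] in pixels, round what is visible of it).
The state is a dict: "t": time; "joints": joint angles; "joint_velocities": joint speeds; "joint_torque": joint torques, N m; "ee_pos": TCP position; "eef_rot": TCP orientation; "contact_force": force on the tool from outside, world axes, zero at the start; "moment": the same for the moment, N m; "finger_gap": finger opening in m; "grasp_force": force on a finger pad.
Only numpy, scipy, OpenCV 4.12 (cv2) and the standard library are available. Lean on these libraries where they do the work, as an engineer would, in place of code of your own. Each camera call takes 0.05 s, during which the arm holds its last target. There are 200 camera calls.

## Working session

There is one attempt and no reset: what is moved stays moved. The work goes in short steps, Python scripts to look and compute and a tool call to move; the robot and the scene stay as the last step left them, time stands still between calls to the robot, and variables do not carry over. Pictures are saved under pics/ and viewed, at most 10 in all, crops included, and the job is handed in when it is done.

Besides the shell and the picture viewer there is one more tool, called after "Call:" as name([rows], argument=value, ...), one row to a line, values as JSON. arm_command: Moves the arm, as the interface text tells. Its arguments: {"type":"object","properties":{"targets":{"type":"array","items":{"type":"array"}},"newtons":{"type":"number"}},"required":["targets"]}

```bash
mkdir -p pics; ls; cat > h.py <<'E'
import numpy as np, cv2
from rig import ctrl
def K(p):
    h=p["image"].shape[0]; f=h/2/np.tan(np.radians(p["fov_y"])/2)
    return np.array([[f,0,p["cx"]],[0,f,p["cy"]],[0,0,1.]])
def ray(p,uv,z):
    R=cv2.Rodrigues(np.array(p["rvec"],float))[0]; t=np.array(p["tvec"],float).ravel()
    c=-R.T@t; d=R.T@np.linalg.inv(K(p))@np.array([uv[0],uv[1],1.])
    return c+d*(z-c[2])/d[2]
def proj(p,X):
    return cv2.projectPoints(np.array(X,float).reshape(-1,1,3),np.array(p["rvec"],float),np.array(p["tvec"],float),K(p),None)[0].reshape(-1,2)
def save(p,n): cv2.imwrite(n,p["image"][:,:,::-1])
E
python3 - <<'E'
from h import *
for n in("top","side"):
    p=ctrl.camera(n); save(p,f"pics/{n}0.png"); np.save(f"{n}0.npy",p,allow_pickle=True)
    R=cv2.Rodrigues(np.array(p["rvec"],float))[0]; print(n,p["fov_y"],p["cx"],p["cy"],-R.T@np.array(p["tvec"]).ravel(),R[2])
    for o in("comb_coarse","comb_fine","stand","slide_box","tape_roll","reagent_bottle","marker"):
        print(o,[(np.round(d["extent"]).tolist(),round(d["confidence"],2)) for d in ctrl.spot_in(p,o)][:4])
s=ctrl.get_state(); print(s["t"],s["ee_pos"],s["eef_rot"],s["finger_gap"],ctrl.tip_reach)
E
```

```text
pics
top 50.068320194650205 256.08477241680373 186.11224417556846 [ 0.47248299 -0.21455759  1.0896028 ] [ 0.02807129 -0.00514802 -0.99959267]
comb_coarse [([255.0, 154.0, 289.0, 177.0], 0.95), ([292.0, 193.0, 320.0, 222.0], 0.92), ([154.0, 121.0, 231.0, 179.0], 0.48)]
comb_fine [([298.0, 141.0, 329.0, 163.0], 0.9)]
stand [([153.0, 120.0, 237.0, 180.0], 0.88), ([138.0, 209.0, 165.0, 236.0], 0.55)]
slide_box [([210.0, 218.0, 244.0, 245.0], 0.79)]
tape_roll [([135.0, 208.0, 166.0, 238.0], 0.86), ([289.0, 197.0, 325.0, 225.0], 0.41)]
reagent_bottle []
marker [([329.0, 172.0, 381.0, 185.0], 0.73)]
side 49.34192248177487 253.7155819192247 189.39034319723095 [ 0.18788556 -1.03368924  0.69812322] [ 0.29714033  0.75469451 -0.5849306 ]
comb_coarse [([259.0, 193.0, 292.0, 224.0], 0.7), ([240.0, 233.0, 266.0, 260.0], 0.65)]
comb_fine [([294.0, 222.0, 328.0, 257.0], 0.78)]
stand [([228.0, 140.0, 299.0, 194.0], 0.85)]
slide_box [([183.0, 186.0, 219.0, 214.0], 0.6)]
tape_roll [([176.0, 157.0, 202.0, 177.0], 0.58)]
reagent_bottle [([259.0, 281.0, 271.0, 306.0], 0.79), ([240.0, 229.0, 267.0, 260.0], 0.62)]
marker [([294.0, 249.0, 320.0, 296.0], 0.69)]
0.8 [0.26136246 0.59515479 0.26375412] [3.14150702e+00 3.53158779e-05 2.72786211e+00] 0.08813491890108381 0.025
```

```bash
python3 - <<'E'
import cv2,numpy as np
a=cv2.imread("pics/top0.png")[105:255,130:390]; cv2.imwrite("pics/a.png",cv2.resize(a,None,fx=3.07,fy=3.07,interpolation=cv2.INTER_CUBIC)[:, :800])
b=cv2.imread("pics/side0.png")[130:310,160:345]; cv2.imwrite("pics/b.png",cv2.resize(b,None,fx=3.3,fy=3.3,interpolation=cv2.INTER_CUBIC))
E
```

```text
(no output)
```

View pics/a.png

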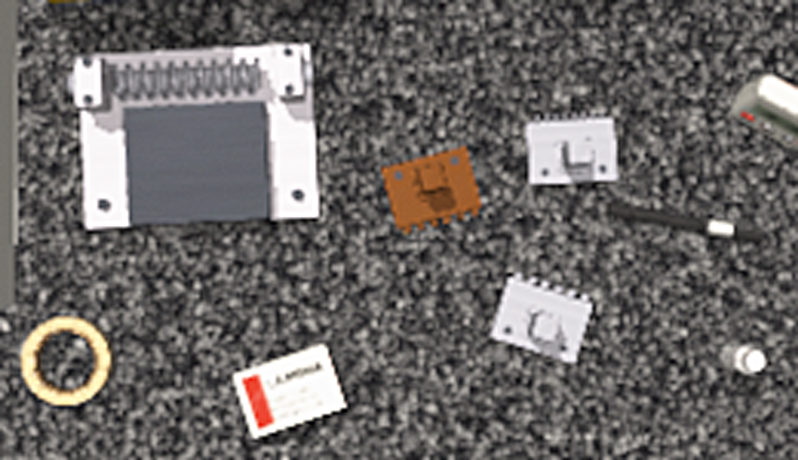

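View pics/b.png

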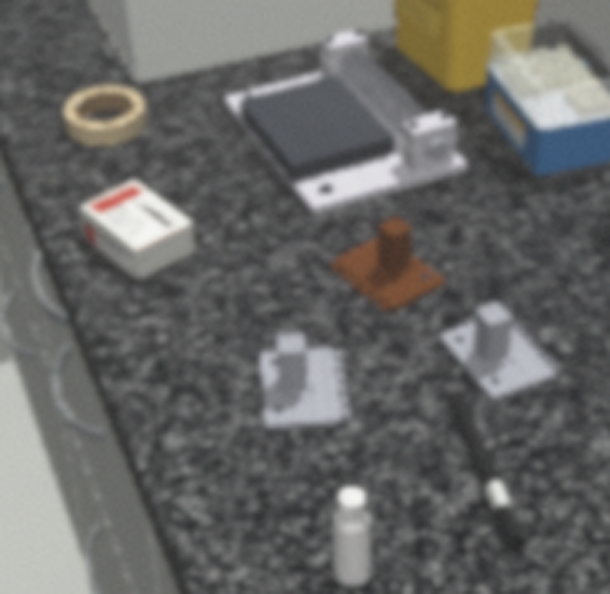

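Top picture: the stand is at upper left. There are two steel combs: upper right at crop (572,150) with fine teeth, and lower at (543,318) with coarse teeth. The brown look-alike is at (432,190). The networks agree. Next I fit poses by silhouette.

```bash
cat > fit.py <<'E'
from h import *
from scipy.optimize import minimize
S=4
def box(x0,x1,y0,y1,z0,z1): return np.array([[x,y,z] for x in(x0,x1) for y in(y0,y1) for z in(z0,z1)])/1e3
def comb(n,pitch):
    ys=(np.arange(n)-(n-1)/2)*pitch; w=2.95 if n==6 else 2
    return [box(-22,32,-38,38,0,6),box(-10,10,-10,10,0,47)]+[box(32,37.5,y-w,y+w,0,6) for y in ys]
STAND=[box(-75,75,-100,100,0,10)]+[box(34,56,s*83-11,s*83+11,10,55) for s in(1,-1)]+[box(-75,25,-60,60,0,29)]
def render(p,parts,q,roi):
    x0,y0,x1,y1=roi; m=np.zeros(((y1-y0)*S,(x1-x0)*S),np.uint8); c,s=np.cos(q[2]),np.sin(q[2])
    for b in parts:
        X=b.copy(); X[:,0]=q[0]+c*b[:,0]-s*b[:,1]; X[:,1]=q[1]+s*b[:,0]+c*b[:,1]
        X[:,2]+=q[3] if len(q)>3 else 0
        u=(proj(p,X)+.5-[x0,y0])*S-.5
        cv2.fillConvexPoly(m,cv2.convexHull(np.round(u*16).astype(np.int32)),255,shift=4)
    return m
def mask(p,roi,lo,sat=45,hull=False):
    x0,y0,x1,y1=roi; im=cv2.resize(p["image"][y0:y1,x0:x1],None,fx=S,fy=S,interpolation=cv2.INTER_CUBIC)
    h=cv2.cvtColor(im,cv2.COLOR_RGB2HSV); m=((h[...,2]>lo)&(h[...,1]<sat)).astype(np.uint8)*255
    n,l,st,_=cv2.connectedComponentsWithStats(m); k=1+np.argmax(st[1:,4]); m=(l==k).astype(np.uint8)*255
    cs=cv2.findContours(m,cv2.RETR_EXTERNAL,cv2.CHAIN_APPROX_NONE)[0]
    c=max(cs,key=cv2.contourArea); m[:]=0
    cv2.drawContours(m,[cv2.convexHull(c) if hull else c],-1,255,-1); return m
def hullm(m):
    c=np.concatenate(cv2.findContours(m,cv2.RETR_EXTERNAL,cv2.CHAIN_APPROX_NONE)[0]); o=np.zeros_like(m); cv2.drawContours(o,[cv2.convexHull(c)],-1,255,-1); return o
def fit(views,parts,q0,hull=False):
    def cost(q):
        e=0
        for p,roi,m in views:
            r=render(p,parts,q,roi); r=hullm(r) if hull else r
            r=cv2.GaussianBlur(r,(0,0),3); e+=np.abs(r.astype(float)-cv2.GaussianBlur(m,(0,0),3)).sum()/m.sum()
        return e
    best=None
    for dy in(-.1,0.,.1):
        q=np.array(q0,float); q[2]+=dy
        sx=np.vstack([q]+[q+d for d in np.diag([.008,.008,.08]+[.003]*(len(q)-3))])
        r=minimize(cost,q,method="Nelder-Mead",options=dict(initial_simplex=sx,xatol=1e-5,fatol=1e-5))
        if best is None or r.fun<best.fun: best=r
    return best
E
cat > f1.py <<'E'
from fit import *
P={n:np.load(f"{n}0.npy",allow_pickle=True).item() for n in("top","side")}
R=dict(cc=dict(top=(284,185,330,230),side=(232,224,272,266)),cf=dict(top=(294,136,338,170),side=(288,215,334,255)),st=dict(top=(146,112,244,188)))
t,s=P["top"],P["side"]
def z0(c): return ray(t,[130+c[0]/3.07,105+c[1]/3.07],.006)
out=[]
for k,parts,c,y in(("cc",comb(6,12),(541,316),-.25),("cf",comb(8,8),(572,152),.05)):
    for vs in(["top"],["side"],["top","side"]):
        V=[(P[n],R[k][n],mask(P[n],R[k][n],120)) for n in vs]
        r=fit(V,parts,[*z0(c)[:2],y]); print(k,vs,r.x.round(4),round(r.fun,3))
    if k=="cc": out.append(V[0][2])
V=[(t,R["st"]["top"],mask(t,R["st"]["top"],150,hull=True))]
r=fit(V,STAND,[*z0((200,140))[:2],.05],True); print("st",r.x.round(4),round(r.fun,3)); q=r.x
im=cv2.resize(t["image"][112:230,140:340],None,fx=4,fy=4,interpolation=cv2.INTER_CUBIC)[:,:,::-1].copy()
np.save("st.npy",q)
def dr(X,q):
    c,s=np.cos(q[2]),np.sin(q[2]); X=np.array(X)/1e3; X=np.c_[q[0]+c*X[:,0]-s*X[:,1],q[1]+s*X[:,0]+c*X[:,1],X[:,2]]
    u=(proj(t,X)+.5-[140,112])*4-.5; cv2.polylines(im,[np.round(u).astype(int)],True,(0,0,255),1)
dr([[-75,-60,29],[25,-60,29],[25,60,29],[-75,60,29]],q); dr([[-75,-100,10],[75,-100,10],[75,100,10],[-75,100,10]],q)
for s_ in(-83,83): dr([[34,s_-11,55],[56,s_-11,55],[56,s_+11,55],[34,s_+11,55]],q)
V=[(t,R["cc"]["top"],mask(t,R["cc"]["top"],120))]; 
V.append((s,R["cc"]["side"],mask(s,R["cc"]["side"],120))); r=fit(V,comb(6,12),[*z0((541,316))[:2],-.25])
dr([[-22,-38,6],[32,-38,6],[32,38,6],[-22,38,6]],r.x); dr([[-10,-10,47],[10,-10,47],[10,10,47],[-10,10,47]],r.x)
cv2.imwrite("pics/c.png",im)
E
python3 f1.py
```

```text
cc ['top'] [ 0.4379 -0.35   -0.3112] 0.097
cc ['side'] [ 0.4409 -0.3473 -0.3016] 0.045
cc ['top', 'side'] [ 0.4394 -0.349  -0.3304] 0.208
cf ['top'] [ 0.5835 -0.3792  0.0707] 0.098
cf ['side'] [ 0.5867 -0.3763  0.0741] 0.271
cf ['top', 'side'] [ 0.5845 -0.3778  0.0873] 0.419
st [ 0.602  -0.0563  0.0504] 0.018
```

View pics/c.png

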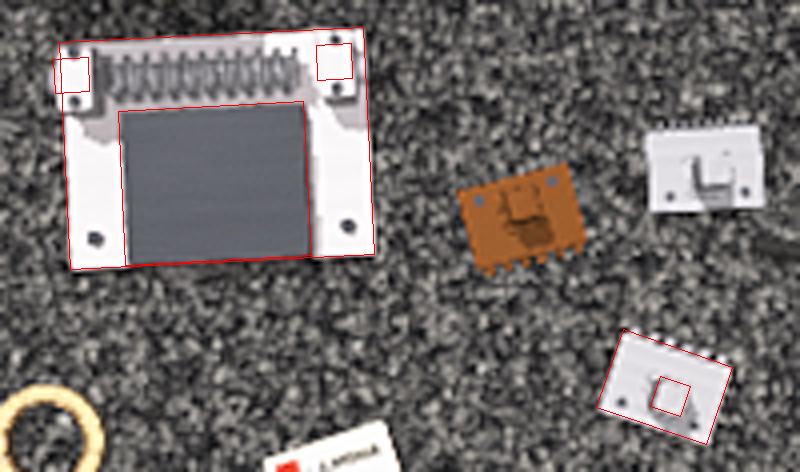

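Call:
arm_command([
  [1,[-38,-20,0],0],
  [1,[-38,-20,0],0],
  [1,[-38,-20,0],0],
  [1,[-38,-20,0],0],
  [1,[-38,-20,0],0],
  [1,[-38,-20,0],0],
  [1,[-38,-20,0],0],
  [1,[-38,-20,0],0],
  [1,[-38,-20,0],0],
  [1,[-15,-35,0],0],
  [1,[-15,-35,0],0],
  [1,[-15,-35,0],0],
], newtons=15)

```text
t: 2.3
ee_pos: [0.5011, 0.1773, 0.2639]
eef_rot: [3.141, 0.0, 2.728]
contact_force: [0.6, 0.6, -0.7]
finger_gap: 0.0877
grasp_force: 0.0
```

Call:
arm_command([
  [1,[-15,-35,0],0],
  [1,[-15,-35,0],0],
  [1,[-15,-35,0],0],
  [1,[-15,-35,0],0],
  [1,[-15,-35,0],0],
  [1,[-15,-35,0],0],
  [1,[-8,-37,0],0],
  [1,[-8,-37,0],0],
  [1,[-8,-37,0],0],
  [1,[-8,-37,0],0],
  [1,[-8,-37,0],0],
  [1,[-8,-37,0],0],
])

```text
t: 3.8
ee_pos: [0.4536, -0.2736, 0.2639]
eef_rot: [3.141, 0.001, 2.728]
contact_force: [0.5, 0.1, -1.1]
finger_gap: 0.0878
grasp_force: 0.0
```

Call:
arm_command([
  [1,[-9,-37,0],-0.05],
  [1,[-8,-37,0],-0.05],
  [1,[0,0,45],0],
  [1,[0,0,45],0],
  [1,[0,0,30],0],
  [1,[0,0,25],0],
  [1,[0,0,0],0],
])

```text
t: 4.68
ee_pos: [0.4405, -0.3466, 0.1173]
eef_rot: [3.141, -0.003, 2.828]
contact_force: [-0.4, -0.1, -0.5]
finger_gap: 0.0883
grasp_force: 0.0
```

```bash
python3 - <<'E'
from h import *
p=ctrl.camera("side"); a=p["image"][170:300,190:330]
cv2.imwrite("pics/d.png",cv2.resize(a,None,fx=4.5,fy=4.5,interpolation=cv2.INTER_CUBIC)[:,:,::-1])
print(ctrl.get_state()["ee_pos"],ctrl.get_state()["eef_rot"])
E
```

```text
[ 0.44128533 -0.34725953  0.11863259] [ 3.14138756e+00 -9.72862984e-04  2.82783231e+00]
```

View pics/d.png

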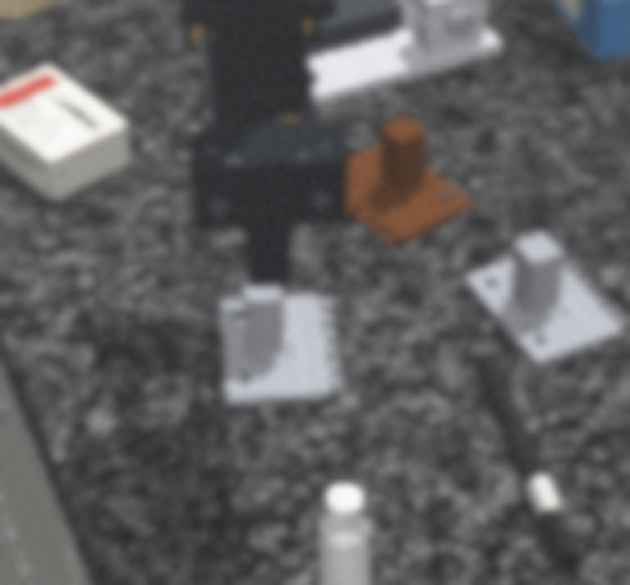

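The picture shows the near finger at crop (268,275), lined up with the post top at (263,292). I go down and grip.

Call:
arm_command([
  [1,[0,0,30],0],
  [1,[0,0,30],0],
  [1,[0,0,19],0],
  [1,[0,0,0],0],
  [0,[0,0,0],0],
  [0,[0,0,0],0],
  [0,[0,0,0],0],
  [0,[0,0,0],0],
  [0,[0,0,0],0],
  [0,[0,0,0],0],
  [0,[0,0,0],0],
], newtons=25)

```text
t: 6.1
ee_pos: [0.4414, -0.3475, 0.0397]
eef_rot: [-3.141, 0.0, 2.828]
contact_force: [-0.2, -0.4, -1.1]
finger_gap: 0.02
grasp_force: 0.4
```

Call:
arm_command([
  [0,[0,0,0],0],
  [0,[0,0,0],0],
  [0,[0,0,-20],0],
  [0,[0,0,-40],0],
  [0,[0,0,-40],0],
  [0,[0,0,0],0],
])

```text
t: 6.85
ee_pos: [0.4432, -0.3487, 0.1437]
eef_rot: [-3.14, 0.006, 2.828]
contact_force: [0.0, -0.2, -1.8]
finger_gap: 0.0197
grasp_force: 25.0
```

```bash
cat > f2.py <<'E'
from fit import *
import sys
# where the comb sits with regard to the TCP
st=ctrl.get_state(); e=np.array(st["ee_pos"]); yaw=st["eef_rot"][2]-np.pi
print(e.round(4),yaw,st["grasp_force"],st["finger_gap"])
for n in("top","side"):
    p=ctrl.camera(n); u=proj(p,[[e[0],e[1],e[2]-.03]])[0].astype(int); roi=(u[0]-32,u[1]-32,u[0]+32,u[1]+32)
    im=p["image"][roi[1]:roi[3],roi[0]:roi[2]]
    cv2.imwrite(f"pics/e_{n}.png",cv2.resize(im,None,fx=6,fy=6,interpolation=cv2.INTER_CUBIC)[:,:,::-1])
    np.save(f"{n}1.npy",p,allow_pickle=True)
a,b=[cv2.imread(f"pics/e_{n}.png") for n in("top","side")]; cv2.imwrite("pics/e.png",np.hstack([a,b]))
E
python3 f2.py
```

```text
[ 0.4432 -0.3487  0.1437] -0.31386019981321667 24.999929177574813 0.019720750996251073
```

View pics/e.png

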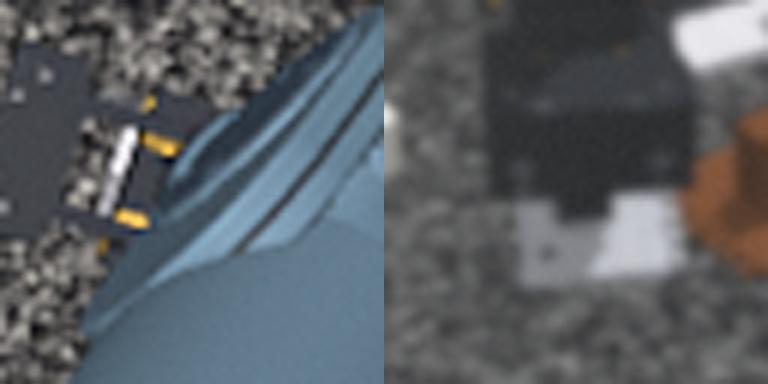

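Call:
arm_command([
  [0,[0,0,0],-0.12],
  [0,[0,0,0],-0.12],
  [0,[0,0,0],-0.124],
  [0,[-12,23,0],0],
  [0,[-21,40,0],0],
  [0,[-21,40,0],0],
  [0,[-21,40,0],0],
  [0,[-21,40,0],0],
  [0,[-21,40,0],0],
  [0,[-21,40,0],0],
  [0,[-12,21,0],0],
  [0,[0,0,0],0],
])

```text
t: 8.45
ee_pos: [0.5767, -0.0535, 0.1384]
eef_rot: [3.14, -0.002, -3.087]
contact_force: [0.3, -0.1, -2.1]
finger_gap: 0.0197
grasp_force: 25.0
```

Call:
arm_command([
  [0,[0,0,20],0],
  [0,[0,0,20],0],
  [0,[0,0,15],0],
  [0,[0,0,10],0],
  [0,[0,0,0],0],
  [0,[0,0,0],0],
])

```text
t: 9.2
ee_pos: [0.5774, -0.0563, 0.0752]
eef_rot: [-3.141, 0.001, -3.091]
contact_force: [0.6, -0.5, -1.6]
finger_gap: 0.0196
grasp_force: 25.0
```

```bash
cat > s.py <<'E'
from h import *
s=ctrl.get_state(); q=np.load("st.npy"); c,n=np.cos(q[2]),np.sin(q[2])
d=np.array(s["ee_pos"][:2])-q[:2]; f=np.array(s["contact_force"])
print("t",s["t"],"stand xy mm",(1e3*np.array([c*d[0]+n*d[1],-n*d[0]+c*d[1]])).round(2),"z",s["ee_pos"][2]*1e3,"yaw rel",s["eef_rot"][2]%(2*np.pi)-np.pi-q[2],"F",np.round([c*f[0]+n*f[1],-n*f[0]+c*f[1],f[2]],2),"M",np.round(s["moment"],3),s["eef_rot"][:2])
E
python3 s.py; sed -i 's/st=ctrl.get_state();/st=ctrl.get_state();/' f2.py; python3 f2.py; python3 - <<'E'
import cv2,numpy as np
p=np.load("side1.npy",allow_pickle=True).item(); a=p["image"][130:210,210:320]
cv2.imwrite("pics/g.png",cv2.resize(a,None,fx=7,fy=7,interpolation=cv2.INTER_CUBIC)[:,:,::-1])
E
```

```text
t 9.2 stand xy mm [-24.55   1.22] z 75.16704336258698 yaw rel -0.0002174814766524591 F [ 0.6  -0.55 -1.63] M [0.01  0.037 0.031] [-3.14148248e+00  8.15177646e-04]
[ 0.5774 -0.0563  0.0752] -6.2330213360956215 25.000043869949877 0.01958066605424399
```

View pics/g.png

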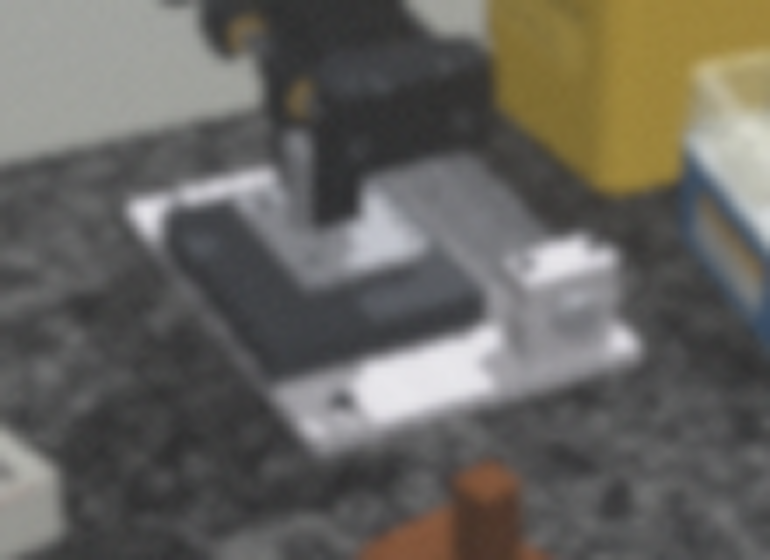

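The comb hovers level over the rest at crop (350,230), squarely before the screw. I lower it gently.

Call:
arm_command([
  [0,[0,0,3],0],
  [0,[0,0,2],0],
  [0,[0,0,1],0],
  [0,[0,0,0],0],
  [0,[0,0,0],0],
])

```text
t: 9.93
ee_pos: [0.577, -0.0562, 0.0687]
eef_rot: [-3.142, 0.0, -3.091]
contact_force: [-0.5, 0.4, -1.4]
finger_gap: 0.0194
grasp_force: 25.0
```

Call:
arm_command([
  [0,[0,0,0.5],0],
  [0,[0,0,0],0],
])

```text
t: 10.18
ee_pos: [0.5771, -0.0562, 0.0687]
eef_rot: [3.141, 0.0, -3.091]
contact_force: [-2.0, 0.5, 4.6]
finger_gap: 0.0198
grasp_force: 25.0
```

Call:
arm_command([
  [0,[0,0,0.5],0],
  [0,[0,0,0],0],
])

```text
t: 10.42
ee_pos: [0.577, -0.0562, 0.0687]
eef_rot: [3.141, -0.0, -3.091]
contact_force: [-4.6, 0.9, 10.8]
finger_gap: 0.0196
grasp_force: 25.0
```

Call:
arm_command([
  [0,[0,0,-0.7],0],
  [0,[-2,0,0],0],
  [0,[-3,0,0],0],
  [0,[-3,0,0],0],
  [0,[-2,0,0],0],
  [0,[-1,0,0],0],
  [0,[0,0,0],0],
])

```text
t: 11.3
ee_pos: [0.586, -0.0561, 0.0687]
eef_rot: [3.141, -0.004, -3.092]
contact_force: [-7.4, 0.1, 11.8]
finger_gap: 0.0198
grasp_force: 25.0
```

Call:
arm_command([
  [0,[-0.5,0,0],0],
  [0,[-0.5,0,0],0],
  [0,[0,0,0],0],
])

```text
t: 11.68
ee_pos: [0.5861, -0.0561, 0.0687]
eef_rot: [3.141, -0.006, -3.092]
contact_force: [-12.1, 0.0, 15.9]
finger_gap: 0.0199
grasp_force: 25.0
```

Call:
arm_command([
  [0,[-0.5,0,0],0],
  [0,[-0.5,0,0],0],
  [0,[0,0,0],0],
])

```text
t: 12.05
ee_pos: [0.5881, -0.056, 0.0687]
eef_rot: [3.141, -0.004, -3.092]
contact_force: [-8.2, -0.5, 12.7]
finger_gap: 0.0196
grasp_force: 25.0
```

Call:
arm_command([
  [0,[0,0,-0.5],0],
  [0,[0,0,0],0],
])

```text
t: 12.3
ee_pos: [0.5903, -0.0555, 0.0687]
eef_rot: [-3.141, 0.001, -3.091]
contact_force: [0.3, -0.2, -1.4]
finger_gap: 0.0196
grasp_force: 25.0
```

Call:
arm_command([
  [0,[0,0,-0.5],0],
  [0,[0,0,0],0],
])

```text
t: 12.55
ee_pos: [0.5901, -0.0555, 0.0693]
eef_rot: [-3.142, 0.0, -3.091]
contact_force: [-0.4, 0.0, -0.9]
finger_gap: 0.0199
grasp_force: 25.0
```

Call:
arm_command([
  [0,[-1,0,0],0],
  [0,[-1,0,0],0],
  [0,[-0.5,0,0],0],
  [0,[0,0,0],0],
])

```text
t: 13.05
ee_pos: [0.5925, -0.0554, 0.0694]
eef_rot: [-3.142, 0.0, -3.091]
contact_force: [-0.4, 0.4, -2.6]
finger_gap: 0.0195
grasp_force: 25.0
```

Call:
arm_command([
  [0,[-0.5,0,0],0],
  [0,[-0.5,0,0],0],
  [0,[0,0,0],0],
])

```text
t: 13.42
ee_pos: [0.5935, -0.0554, 0.0694]
eef_rot: [-3.142, 0.0, -3.091]
contact_force: [0.2, -0.9, -2.1]
finger_gap: 0.0201
grasp_force: 25.0
```

Call:
arm_command([
  [0,[-0.5,0,0],0],
  [0,[-0.4,0,0],0],
  [0,[0,0,0],0],
])

```text
t: 13.8
ee_pos: [0.5945, -0.0553, 0.0694]
eef_rot: [-3.142, 0.0, -3.091]
contact_force: [0.1, 0.8, -2.6]
finger_gap: 0.0198
grasp_force: 25.0
```

Call:
arm_command([
  [0,[-0.5,0,0],0],
  [0,[-0.5,0,0],0],
  [0,[0,0,0],0],
])

```text
t: 14.18
ee_pos: [0.5954, -0.0553, 0.0694]
eef_rot: [-3.142, 0.0, -3.091]
contact_force: [-0.1, -1.3, -0.8]
finger_gap: 0.0196
grasp_force: 25.0
```

Call:
arm_command([
  [0,[-0.4,0,0],0],
  [0,[-0.4,0,0],0],
  [0,[0,0,0],0],
])

```text
t: 14.55
ee_pos: [0.5962, -0.0552, 0.0694]
eef_rot: [-3.142, -0.0, -3.091]
contact_force: [-0.6, 0.3, -1.7]
finger_gap: 0.0201
grasp_force: 25.0
```

```bash
python3 s.py
```

```text
t 14.55 stand xy mm [-5.78  1.32] z 69.40936868325126 yaw rel -0.00014413329652818163 F [-0.58  0.29 -1.67] M [ 0.054 -0.01   0.05 ] [-3.14158567e+00 -9.82723043e-05]
```

Call:
arm_command([
  [0,[-0.4,0,0],0],
  [0,[-0.4,0,0],0],
  [0,[0,0,0],0],
])

```text
t: 14.92
ee_pos: [0.5964, -0.0552, 0.0693]
eef_rot: [3.142, -0.001, -3.091]
contact_force: [-3.1, -0.3, -0.4]
finger_gap: 0.0196
grasp_force: 25.0
```

Call:
arm_command([
  [0,[-0.4,0,0],0],
  [0,[-0.4,0,0],0],
  [0,[0,0,0],0],
])

```text
t: 15.3
ee_pos: [0.5966, -0.0553, 0.0691]
eef_rot: [3.141, -0.003, -3.092]
contact_force: [-5.7, 0.4, 1.6]
finger_gap: 0.0196
grasp_force: 25.0
```

Call:
arm_command([
  [0,[0,-0.5,0],0],
  [0,[0,-0.5,0],0],
  [0,[0,-0.5,0],0],
])

```text
t: 15.68
ee_pos: [0.5967, -0.0557, 0.069]
eef_rot: [3.14, -0.002, -3.091]
contact_force: [-4.3, 2.4, -0.0]
finger_gap: 0.0196
grasp_force: 25.0
```

Call:
arm_command([
  [0,[0,-0.5,0],0],
  [0,[0,-0.5,0],0],
  [0,[0,-0.5,0],0],
])

```text
t: 16.05
ee_pos: [0.5988, -0.0577, 0.0697]
eef_rot: [3.141, 0.002, -3.091]
contact_force: [0.1, 3.3, -1.9]
finger_gap: 0.0199
grasp_force: 25.0
```

Dropped in: x jumped 2 mm forward with a +y side force. I ease back sideways and advance.

Call:
arm_command([
  [0,[0,0.5,0],0],
  [0,[-0.5,0,0],0],
  [0,[-0.5,0,0],0],
  [0,[0,0,0],0],
])

```text
t: 16.55
ee_pos: [0.5988, -0.0576, 0.0694]
eef_rot: [-3.142, -0.0, -3.091]
contact_force: [-0.0, 1.6, -0.8]
finger_gap: 0.0198
grasp_force: 25.0
```

Call:
arm_command([
  [0,[-0.5,0,0],0],
  [0,[-0.5,0,0],0],
  [0,[0,0,0],0],
])

```text
t: 16.92
ee_pos: [0.5997, -0.0575, 0.0693]
eef_rot: [3.142, -0.001, -3.091]
contact_force: [-1.2, 1.2, -1.5]
finger_gap: 0.0198
grasp_force: 25.0
```

Call:
arm_command([
  [0,[-0.5,0.2,0],0],
  [0,[-0.5,0,0],0],
  [0,[0,0,0],0],
])

```text
t: 17.3
ee_pos: [0.601, -0.0573, 0.0694]
eef_rot: [-3.142, 0.0, -3.091]
contact_force: [-1.6, 1.6, -1.2]
finger_gap: 0.0198
grasp_force: 25.0
```

Call:
arm_command([
  [0,[-0.5,0,0],0],
  [0,[-0.3,0,0],0],
  [0,[0,0,0],0],
])

```text
t: 17.68
ee_pos: [0.6017, -0.0572, 0.0694]
eef_rot: [3.142, 0.0, -3.091]
contact_force: [-1.0, 2.5, -2.3]
finger_gap: 0.0195
grasp_force: 25.0
```

Call:
arm_command([
  [0,[-0.4,0.3,0],0],
  [0,[-0.4,0,0],0],
  [0,[0,0,0],0],
])

```text
t: 18.05
ee_pos: [0.6019, -0.0571, 0.0694]
eef_rot: [-3.142, -0.001, -3.092]
contact_force: [-4.1, 0.5, 0.2]
finger_gap: 0.0199
grasp_force: 25.0
```

Call:
arm_command([
  [0,[-0.4,0,0],0],
  [0,[-0.4,0,0],0],
  [0,[0,0,0],0],
])

```text
t: 18.42
ee_pos: [0.602, -0.0571, 0.0693]
eef_rot: [3.141, -0.003, -3.092]
contact_force: [-6.0, 0.9, 2.5]
finger_gap: 0.0194
grasp_force: 25.0
```

```bash
python3 s.py
```

```text
t 18.425 stand xy mm [-0.04 -0.85] z 69.25891713403797 yaw rel -0.000474792386595535 F [-5.95  1.17  2.46] M [0.173 1.34  0.017] [ 3.14148573e+00 -2.69719324e-03]
```

Travel from crest contact to the stop is 5.6 mm, so the comb is home with a balanced moment. I lower it the last half millimetre, relax and release.

Call:
arm_command([
  [0,[0.6,0,0.3],0],
  [0,[0,0,0.3],0],
  [0,[0,0,0],0],
  [0,[0,0,0],0],
])

```text
t: 18.92
ee_pos: [0.6019, -0.0571, 0.0688]
eef_rot: [-3.142, -0.002, -3.092]
contact_force: [-5.3, -0.0, 2.5]
finger_gap: 0.0198
grasp_force: 25.0
```

```bash
python3 s.py
```

```text
t 18.925 stand xy mm [-0.09 -0.85] z 68.77536969639687 yaw rel -0.0004086590120260247 F [-5.3   0.23  2.45] M [0.168 1.143 0.003] [-3.14156865e+00 -1.51638810e-03]
```

Call:
arm_command([
  [0,[0.3,0,0],0],
  [0,[0,0,0],0],
  [0.3,[0,0,0],0],
  [0.5,[0,0,0],0],
  [0.5,[0,0,0],0],
  [0.5,[0,0,0],0],
])

```text
t: 19.68
ee_pos: [0.6027, -0.0569, 0.069]
eef_rot: [-3.141, 0.001, -3.091]
contact_force: [0.6, 0.2, -0.1]
finger_gap: 0.044
grasp_force: 0.0
```

```bash
python3 s.py
```

```text
t 19.675 stand xy mm [ 0.71 -0.7 ] z 68.9685858744771 yaw rel -0.00011905794815669779 F [ 0.61  0.19 -0.08] M [ 0.052  0.003 -0.002] [-3.14147398e+00  7.68171628e-04]
```

Call:
arm_command([
  [0.5,[0,0,-10],0],
  [0.5,[0,0,-30],0],
  [0.5,[0,0,-45],0],
  [0.5,[0,0,-45],0],
  [0.5,[0,0,-45],0],
  [0.5,[20,40,0],0],
  [0.5,[20,45,0],0],
  [0.5,[20,45,0],0],
  [0.5,[20,45,0],0],
  [0.5,[20,45,0],0],
  [0.5,[0,20,0],0],
  [0.5,[0,0,0],0],
])

```text
t: 21.18
ee_pos: [0.4902, 0.1793, 0.2445]
eef_rot: [3.141, 0.001, -3.088]
contact_force: [0.4, -0.5, 0.5]
finger_gap: 0.044
grasp_force: 0.0
```

```bash
python3 - <<'E'
from fit import *
q=np.load("st.npy"); c,n=np.cos(q[2]),np.sin(q[2])
for nm,roi in(("top",(150,115,240,185)),("side",(215,135,305,205))):
    p=ctrl.camera(nm); np.save(nm+"2.npy",p,allow_pickle=True)
    S2=(4.4); im=p["image"][roi[1]:roi[3],roi[0]:roi[2]]
    cv2.imwrite(f"pics/h_{nm}.png",cv2.resize(im,(396,308),interpolation=cv2.INTER_CUBIC)[:,:,::-1])
cv2.imwrite("pics/h.png",np.hstack([cv2.imread(f"pics/h_{k}.png") for k in("top","side")]))
t=np.load("top2.npy",allow_pickle=True).item()
o=q[:2]+np.array([c*-3-n*-.8,n*-3-c*.8])/1e3
roi=(172,125,216,172)
# comb mask: bright, within the rest area
im=cv2.resize(t["image"][roi[1]:roi[3],roi[0]:roi[2]],None,fx=S,fy=S,interpolation=cv2.INTER_CUBIC)
def cost(z): 
    a,b,y=z; r=render(t,[box(-22,32,-38,38,29,35),box(-10,10,-10,10,29,76)],[a,b,y],roi); return r
print(proj(t,[[o[0],o[1],.035]]))
E
```

```text
[[192.69803637 148.5437232 ]]
```

View pics/h.png

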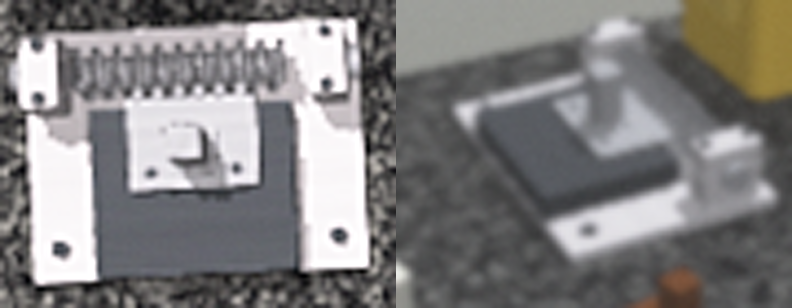

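The comb lies flat on the rest, at crop (193,145) in the top view. Its edge runs parallel to the crests, its teeth are hidden in the thread, and it is centred on the rest (x 92–297). I hand it in.

```bash
python3 -c "
from rig import ctrl
print(ctrl.job_done())"
```

```text
the job is handed in; nothing more can be done
None
```

The 12 mm, 6-tooth comb (comb_coarse) fits the screw: I felt it into the thread at about 6 N, left it seated flat on the rest about 1 mm off the middle and let go, then handed the job in at about 21 s; no verdict was returned.

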